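Lock the stop of a cutting gauge with its wing nut

ROBOT

A 6-joint arm with a two-finger parallel gripper is mounted at the origin on a cart in front of the work surface, level with it; the furniture and walls round the work are solid. World frame = base frame: x ahead of the robot, y to its left, z up, the work surface at z = 0. Lengths are in m, angles in rad, forces in N, time in s.
With the tool pointing down it reaches from about 0.35 to 0.775 m from the base axis. Payload 7.3 kg.
Tool frame: the origin (TCP) lies at the very end of the fingers, on their centre line; the grasp point (between the pads) lies 19 mm behind it; z points along the fingers, y is the line along which they close (so a half turn about z gives the same grasp; the last joint's range is limited). The gripper opens to 92 mm and grips with 3 to 60 N. Pads are 19 mm wide; open, the fingers measure 130 mm over their backs; the gripper's body (75 mm by 190 mm) begins 47 mm behind the grasp point.
Start: joints at [1.142, 0.342, 1.524, -0, 1.275, -0.146], TCP at [0.146, 0.504, 0.187] pointing down, gripper open.
Joint ranges: [-2.53, 2.53], [-0.77, 2.02], [0.04, 2.7], [-1, 4.14], [0.28, 2.66], [-3.11, 3.11]. Speed limits (rad/s): [2.57, 2.57, 3.14, 3.14, 3.14, 3.14].

INTERFACE

Orientations are given as [roll, pitch, yaw] about the fixed x, y, z axes, in that order (R = Rz(yaw) Ry(pitch) Rx(roll)).
In Python, from cell import robot, read_camera, get_calibration gives the robot as it stands. The module is installed in compiled form; this text tells all that it offers.
- The arm moves only by the tool send_rows, never from a script. Its argument "plan" is a list of rows, each a list of 2 entries, a list of its own where there are three numbers: the shift along the tool's x, y, z as a fraction of full scale, then the turn, a rotation vector about the tool's x, y, z as a fraction of full scale. A call has exactly 10 rows; each row shifts and turns the commanded pose from where the row before left it, along the tool's axes as they then stand; what a row does not reach is not made up. Full scale, the value 1, is 0.025 m for a shift and 90 degrees for a turn. A row lasts 1/8 s, in which the tool goes at most 62.5 mm and 10.7 degrees, less where a joint would pass 70% of its speed; a pose out of reach is approached as far as the arm can. A call with a number of a shift or a turn outside -1 to 1 is refused whole. A call with a gripper value outside its range is refused whole. "gripper" is the opening, from -1 (shut) to 1 (fully open), so that 0 is half open, set as the call begins (left out, the last holds). The fingers move at their own pace and stop on an object; "force" is the grip in N (left out, the last holds). Time passes only in rows, so rows that do not move let the fingers close, or fill a call up. It gives the time, the measured TCP pose, the force, the opening and the grip force at its end, in the units of the state.
- robot.observe(): the state, without advancing time (a new reading comes with each control period).
- read_camera(name): name is "scene" or "top"; returns (picture, depth): 420x560x3 uint8, blue, green, red; 420x560 float32, m along the optical axis (not along the pixel's ray), 0 where there is no reading.
- get_calibration(name): a dict with "intrinsics" (3x3 intrinsics, pixels), "dist_coeffs" ([k1, k2, p1, p2, k3] as OpenCV has them; the pictures are not rectified), "rvec" (rotation vector, rad) and "tvec" (3), from world to camera coordinates, as OpenCV has them. Camera axes: x right, y down, z forward; pixel columns grow to the right and rows downward; lengths in m; the calibration is good to about 2 mm. A picture is of the moment at which its call begins. get_calibration takes no time and is no camera call.
- robot.hand_in(): hands the job in; it is judged then, once.
The state is a dict: "time": time; "qpos": joint angles; "qvel": joint speeds; "joint_efforts": joint torques, N m; "tool_pos": TCP position; "tool_rot": TCP orientation; "contact_force": force on the tool from outside, world axes, zero at the start; "torque": the same for the moment, N m; "opening": finger opening in m; "grip_force": force on a finger pad.
Only numpy, scipy, OpenCV 4.12 (cv2) and the standard library are available. Lean on these libraries where they do the work, as an engineer would, in place of code of your own. Each camera call takes 0.05 s, during which the arm holds its last target. There are 200 camera calls.

TASK

Set the cutting gauge on the bench to its shortest length: with the fingertips, push the sliding stop block along its rail until it is fully home against the end block, and only then spin its loose wing nut clockwise (seen from above) with repeated fingertip strokes on the wings until it is fully tight. Nothing may be grasped: do not pinch the stop block, the wings or the hub, only push on them, and leave the tape roll, the nut driver and the red-banded marker that lie around the gauge where they are.

Things in the scene. Friction and masses are not known exactly. Their poses are not given: they have to be found in the camera images.
- gauge: Cutting gauge, fixed: aluminium base plate 10 mm thick (in its frame x -62 to 50, y -136 to 90 mm) with an upright fence along the far side. Origin on the bench surface below the rail; z up, +y along the rail towards the end block (left as seen by the robot), +x towards the fence. The end block (dark steel) spans y 66 to 84, x -56 to 33, top 30 mm above the bench. The nut's axis lies on x = 0.
- fence_top (a point): Middle of the top front edge of the upright aluminium fence: 38 mm from the rail's line in gauge +x, 73 mm above the bench; the fence is 10 mm thick. It stands 6.5 mm beyond the reach of the wing tips, so a finger has room only on the near side of the nut and to its left and right.
- stop (a joint): Sliding stop block: black, x -56 to 33 mm of the gauge, 88 mm long along the rail (36 mm to the left of the nut's axis, 52 to the right), underside 10 and top 30 mm above the bench. Value: m from home; 0 = against the end block, the nut's axis then at gauge y = +30 mm; grows as it stands farther to the gauge's -y, at most 0.075. Starts 0.03 to 0.07. Slides with about 6 N of friction, stays where it is left.
- stop_push (a point): Point on the stop block's right end face (the face away from the end block), on the rail's line x = 0 and half-way up (20 mm above the bench); pushing there along the gauge's +y drives the block home. The face lies 52 mm from the nut's axis. Axes parallel to the gauge's.
- wing_nut (a joint): The wing nut's turn about its vertical stud in rad: 0 = fully tight (a hard stop), positive = unscrewed, counter-clockwise seen from above. Starts 4.5 to 9.5. At 0 the wings lie along the gauge's y. It turns with a friction of about 0.05 N m (2 to 3 N at the wings) and stays where it is left.
- wing_mid (a point): Point on the steel wing nut's axis half-way up the wings; turns with the nut: y along the wings, z up. Two opposite wings, 6 mm thick, reach 31.5 mm from the axis and from 12 mm below to 13 mm above this point. It is 50 mm above the bench when tight and rises 0.8 mm per rad unscrewed (5 mm a turn). The stud's end, 4 mm in radius, tops out 57 mm above the bench. All is free above stop and end block.
- wing_lead: The faces of the two wings on which a finger pushes to tighten (clockwise from above), with one wing's tip; part of the nut, origin on its axis at the top of the stop block. For the no-pinch rule.
- wing_trail: The opposite faces of the two wings, with the other wing's tip; same origin. For the no-pinch rule.
- nut_hub: The nut's hub between the wings, 18 mm across, 16 mm high; same origin. A finger may press on one side of it, but two fingers must not squeeze it.
- tape_roll: Bystander: brown roll of packing tape lying flat, 108 mm across, 48 mm high, beyond the right end of the gauge; origin at the centre of its underside.
- nut_driver: Bystander: nut driver with a red handle, 196 mm long, 29 mm high, lying in front of the gauge; origin at the middle of its underside.
- marker_red: Bystander: black marker with a red band, 136 mm long, 15 mm high, lying behind the fence; origin at the middle of its underside.

How it is judged:
By the outcome, as a careful person would: the job done as asked, in the order asked, and still so for the second after the job is handed in, with the robot touching nothing.
It also fails if it takes over 61 s, if anything falls off the work surface, if the arm or the gripper's body presses on something with over 40 N, if the wrist force passes 120 N, or if a joint passes its speed limit or range.

## Working session

There is one attempt and no reset: what is moved stays moved. The work goes in short steps, Python scripts to look and compute and a tool call to move; the robot and the scene stay as the last step left them, time stands still between calls to the robot, and variables do not carry over. Pictures are saved under pics/ and viewed, at most 10 in all, crops included, and the job is handed in when it is done.

Besides the shell and the picture viewer there is one more tool, called after ">>>" as name(argument=value, ...) on one line, values as JSON. send_rows: Moves the arm, as the interface text tells. Shift numbers are shares of 0.025 m and turn numbers shares of 90 degrees, none past 1 either way. Its arguments: {"type":"object","properties":{"plan":{"type":"array"},"gripper":{"type":"number"},"force":{"type":"number"}},"required":["plan"]}

```bash
mkdir -p pics
cat > h.py <<'E'
import numpy as np, cv2
from cell import robot, read_camera, get_calibration
def ray(name,px):
    c=get_calibration(name);K=np.array(c["intrinsics"]);R=cv2.Rodrigues(np.array(c["rvec"],float))[0];t=np.array(c["tvec"],float).ravel()
    u=cv2.undistortPoints(np.array(px,float).reshape(-1,1,2),K,np.array(c["dist_coeffs"],float)).reshape(-1,2)
    d=np.c_[u,np.ones(len(u))]@R
    return -R.T@t,d
def atz(name,px,z):
    o,d=ray(name,px); z=np.broadcast_to(z,len(d)); return o+d*((z-o[2])/d[:,2])[:,None]
def proj(name,P):
    c=get_calibration(name)
    return cv2.projectPoints(np.array(P,float).reshape(-1,1,3),np.array(c["rvec"],float),np.array(c["tvec"],float),np.array(c["intrinsics"],float),np.array(c["dist_coeffs"],float))[0].reshape(-1,2)
E
python3 - <<'E'
from h import *
a,d=read_camera("top"); cv2.imwrite("pics/top0.png",a); np.save("d0.npy",d)
a,d=read_camera("scene"); cv2.imwrite("pics/scene0.png",a)
print(robot.observe())
for n in("top","scene"): print(n,ray(n,[[280,210]]))
E
```

```text
{'time': 0.1, 'qpos': array([ 1.14198955e+00,  3.42668463e-01,  1.52488867e+00,  1.84205116e-05,
        1.27538582e+00, -1.46000546e-01]), 'qvel': array([-0.00041072, -0.00203179, -0.00157533, -0.00138071,  0.00111176,
       -0.00114825]), 'joint_efforts': array([ 3.90325542e-03, -4.31999409e+01, -2.44703901e+01,  7.21819396e-02,
        5.24587242e-02, -6.45340788e-05]), 'tool_pos': array([0.14630859, 0.50378927, 0.18651794]), 'tool_rot': array([-3.14025928e+00, -2.13873379e-04,  2.85878090e+00]), 'contact_force': array([ 0.70799737, -0.11383358, -0.23213617]), 'torque': array([-0.04446545,  0.02160715,  0.0108846 ]), 'grip_force': 0.0, 'opening': 0.0919933168446677}
top (array([ 0.37134593, -0.25776068,  0.92104852]), array([[ 0.20686529,  0.02961041, -0.97793875]]))
scene (array([0.2516641 , 0.31960858, 0.63216706]), array([[ 0.32743093, -0.67125284, -0.66509733]]))
```

View pics/top0.png

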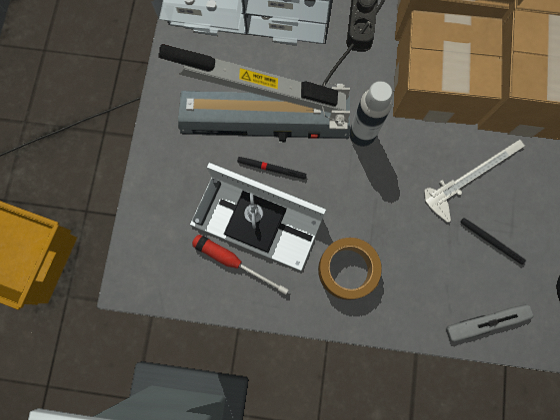

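View pics/scene0.png

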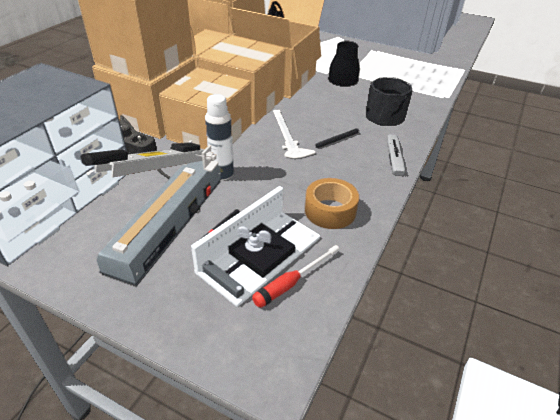

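The gauge sits at about top (205–325, 165–270), with the nut at (254,213). The tape is at (350,268), the driver at (240,265) and the marker at (270,168). I'll enlarge both views next.

Run:
```python
from h import *
a=cv2.imread("pics/top0.png")[155:280,185:335]; a=cv2.resize(a,None,fx=4.6,fy=4.6,interpolation=cv2.INTER_CUBIC)
b=cv2.imread("pics/scene0.png")[180:310,185:355]; b=cv2.resize(b,None,fx=4.6,fy=4.6,interpolation=cv2.INTER_CUBIC)
cv2.imwrite("pics/c1.png",a);cv2.imwrite("pics/c2.png",b)
```

```text
(no output)
```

View pics/c1.png

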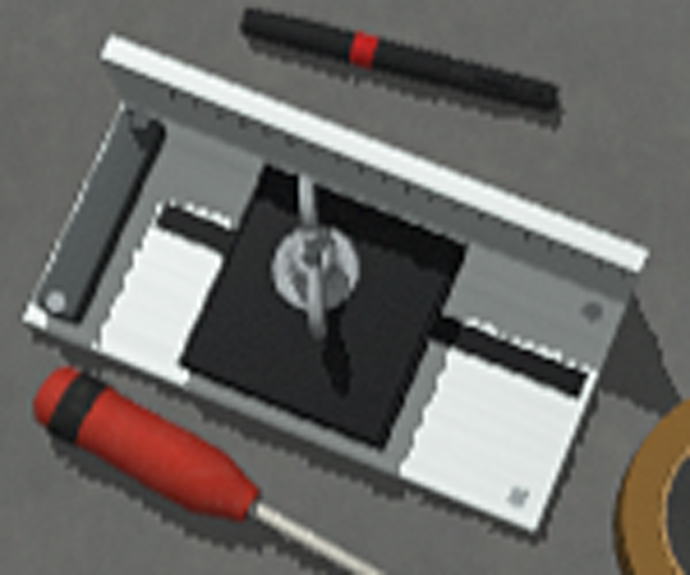

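View pics/c2.png

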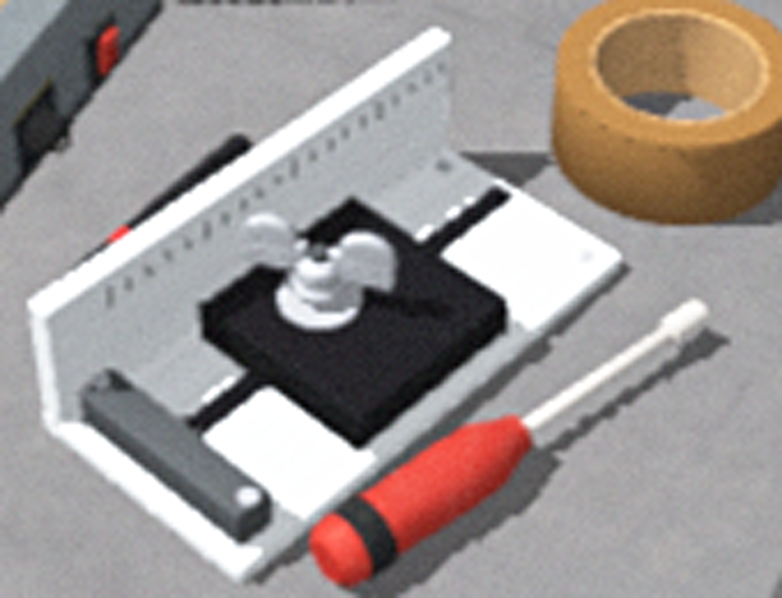

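```bash
cat > fit.py <<'E'
from h import *
from scipy.optimize import least_squares
C=lambda p:np.array(p,float)/4.6+[185,155]-0.5+0.5/4.6
G=[(-62,90,10),(-62,-136,10),(38,90,73),(38,-136,73)]
gp=C([(25,318),(538,532),(108,55),(640,272)])
S=[(-56,36),(-56,-52),(33,-52),(33,36)]
sp=C([(182,362),(383,446),(467,243),(265,165)])
def pts(v):
    x,y,a,s=v; P=[list(g) for g in G]+[[q[0],q[1]+30-s*1000,30] for q in S]
    P=np.array(P)/1000; c,n=np.cos(a),np.sin(a)
    return np.c_[x+c*P[:,0]-n*P[:,1],y+n*P[:,0]+c*P[:,1],P[:,2]]
f=lambda v:(proj("top",pts(v))-np.r_[gp,sp]).ravel()
r=least_squares(f,[0.35,-0.25,-0.3,0.05],x_scale=[.1,.1,.1,.01])
if __name__=="__main__":
    print(r.x,np.round(r.fun.reshape(-1,2),2).tolist())
    x,y,a,s=r.x; n=[x-np.sin(a)*(.03-s),y+np.cos(a)*(.03-s)]; print("nut",n)
    for z in(.05,.06):
        w=atz("top",C([(305,178),(318,335)]),z); print(w, w[0]-w[1],np.linalg.norm((w[0]-w[1])[:2]),w.mean(0))
    d=np.load("d0.npy");print(proj("top",[[*n,.055]]),d[205:225,245:262].min())
    b=cv2.imread("pics/scene0.png")
    R=np.array(r.x); q=proj("scene",pts(R));print(((q-[185,180]+.5)*4.6).round())
    o=robot.observe();print(o["tool_pos"])
    # top-bystanders
    print("tape",atz("top",[[350,265]],.048),"driver",atz("top",C([(40,400),(70,370),(250,510),(200,520)]),.015))
E
python3 fit.py
```

```text
[ 0.55186394 -0.16924334 -0.25903286  0.0448138 ] [[-0.34, 0.22], [0.16, 0.24], [-1.24, 0.11], [0.94, 0.46], [-0.77, -0.08], [0.05, 0.11], [0.55, -0.2], [0.64, -0.99]]
nut [np.float64(0.5480694498973755), np.float64(-0.1835629284492461)]
[[ 0.57919603 -0.17500778  0.05      ]
 [ 0.51779606 -0.18921351  0.05      ]] [0.06139997 0.01420573 0.        ] 0.0630218966946288 [ 0.54849604 -0.18211064  0.05      ]
[[ 0.57680983 -0.17595781  0.06      ]
 [ 0.51611475 -0.19000046  0.06      ]] [0.06069508 0.01404264 0.        ] 0.06229837905463673 [ 0.54646229 -0.18297913  0.06      ]
[[252.92637519 209.99509555]] 0.8669614
[[241. 563.]
 [624. 248.]
 [ 46. 307.]
 [454.  31.]
 [359. 414.]
 [510. 293.]
 [351. 189.]
 [198. 298.]]
[0.14630859 0.50378927 0.18651794]
tape [[ 0.47445497 -0.36666364  0.048     ]] driver [[ 0.48252169 -0.07971534  0.015     ]
 [ 0.49615097 -0.08960793  0.015     ]
 [ 0.45029809 -0.16995219  0.015     ]
 [ 0.44371501 -0.1508904   0.015     ]]
```

>>> send_rows(plan=[[[-1,-0.7,0],[0,0,0]],[[-1,-0.7,0],[0,0,0]],[[-1,-0.7,0],[0,0,0]],[[-1,-0.7,0],[0,0,0]],[[-1,-0.7,0],[0,0,0]],[[-1,-0.7,0],[0,0,0]],[[-1,-0.7,0],[0,0,0]],[[-1,-0.7,0],[0,0,0]],[[-1,-0.7,0],[0,0,0]],[[-1,-0.7,0],[0,0,0]]], gripper=-0.6)

```text
time: 1.35
tool_pos: [0.3381, 0.2654, 0.1869]
tool_rot: [-3.141, -0.0, 2.859]
contact_force: [1.4, 0.1, -0.1]
opening: 0.0187
grip_force: 0.0
```

>>> send_rows(plan=[[[-1,-1,0],[0,0,0]],[[-1,-1,0],[0,0,0]],[[-1,-1,0],[0,0,0]],[[-1,-1,0],[0,0,0]],[[-1,-1,0],[0,0,0]],[[-1,-1,0],[0,0,0]],[[-1,-1,0],[0,0,0]],[[-1,-1,0],[0,0,0]],[[-1,-1,0],[0,0,0]],[[-1,-1,0],[0,0,0]]])

```text
time: 2.6
tool_pos: [0.5082, -0.0445, 0.1867]
tool_rot: [3.141, -0.001, 2.859]
contact_force: [-0.4, -0.3, 0.6]
opening: 0.0184
grip_force: 0.0
```

>>> send_rows(plan=[[[-0.3,-0.8,0],[0,0,-0.015]],[[-0.3,-0.9,0],[0,0,0]],[[-0.3,-1,0],[0,0,0]],[[-0.3,-1,0],[0,0,0]],[[-0.3,-1,0],[0,0,0]],[[-0.3,-1,0],[0,0,0]],[[-0.3,-1,0],[0,0,0]],[[-0.4,-0.8,0],[0,0,0]],[[-0.4,-0.5,0.5],[0,0,0]],[[-0.3,-0.4,0.5],[0,0,0]]])

```text
time: 3.85
tool_pos: [0.5311, -0.2673, 0.1606]
tool_rot: [3.141, -0.001, 2.882]
contact_force: [-0.2, 0.5, -0.0]
opening: 0.0181
grip_force: 0.0
```

```bash
cat > g.py <<'E'
from h import *
from fit import r
def gf():
    o=robot.observe();x,y,a,s=r.x;p=o["tool_pos"];d=p[:2]-[x,y];c,n=np.cos(a),np.sin(a)
    return np.round([1000*(c*d[0]+n*d[1]),1000*(-n*d[0]+c*d[1]),1000*p[2],np.degrees(o["tool_rot"][2]-a)],1),np.round(o["contact_force"],1)
if __name__=="__main__": print(gf())
E
python3 - <<'E'
from g import *
a,d=read_camera("top"); cv2.imwrite("pics/t1.png",cv2.resize(a[140:290,180:380],None,fx=4,fy=4,interpolation=cv2.INTER_CUBIC)); print(gf())
E
```

```text
(array([   4.7, -100.8,  158.5,  180. ]), array([-0.4, -0.9, -1.1]))
```

View pics/t1.png

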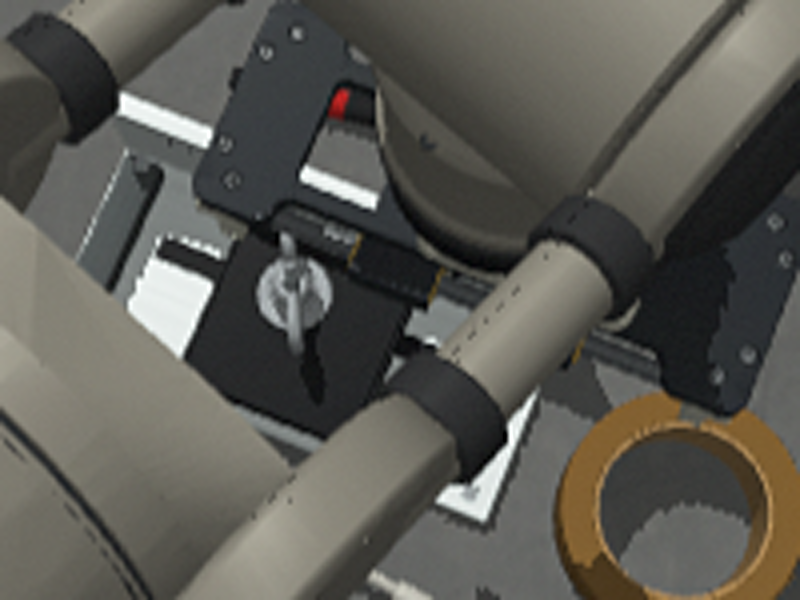

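>>> send_rows(plan=[[[0.19,-0.15,0.7],[0,0,0]],[[0,0,0.9],[0,0,0]],[[0,0,0.9],[0,0,0]],[[0,0,0.9],[0,0,0]],[[0,0,0.9],[0,0,0]],[[0,0,0.7],[0,0,0]],[[0,0,0.4],[0,0,0]],[[0,0,0.1],[0,0,0]],[[0,0,0],[0,0,0]],[[0,0,0],[0,0,0]]])

```text
time: 5.15
tool_pos: [0.5259, -0.2697, 0.0253]
tool_rot: [-3.141, 0.001, 2.882]
contact_force: [0.1, 0.1, -0.4]
opening: 0.0186
grip_force: 0.0
```

```bash
python3 g.py
```

```text
(array([   0.7, -103.7,   25.3,  180. ]), array([ 0.1,  0.1, -0.4]))
```

>>> send_rows(plan=[[[0,0,0.2],[0,0,0]],[[0,0.1,0],[0,0,0]],[[0,0.2,0],[0,0,0]],[[0,0.2,0],[0,0,0]],[[0,0.2,0],[0,0,0]],[[0,0.2,0],[0,0,0]],[[0,0.25,0],[0,0,0]],[[0,0.25,0],[0,0,0]],[[0,0.25,0],[0,0,0]],[[0,0.15,0],[0,0,0]]])

```text
time: 6.4
tool_pos: [0.5371, -0.2254, 0.0196]
tool_rot: [3.141, -0.0, 2.883]
contact_force: [0.9, 0.7, 1.1]
opening: 0.0184
grip_force: 0.0
```

```bash
python3 g.py
```

```text
(array([  0.2, -58.1,  19.6, 180. ]), array([0.9, 0.7, 1.1]))
```

>>> send_rows(plan=[[[0,0.1,0],[0,0,0]],[[0,0.08,0],[0,0,0]],[[0,0.08,0],[0,0,0]],[[0,0.08,0],[0,0,0]],[[0,0.06,0],[0,0,0]],[[0,0.04,0],[0,0,0]],[[0,0.03,0],[0,0,0]],[[0,0.03,0],[0,0,0]],[[0,0.03,0],[0,0,0]],[[0,0.03,0],[0,0,0]]])

```text
time: 7.65
tool_pos: [0.5406, -0.2123, 0.0196]
tool_rot: [3.142, 0.0, 2.882]
contact_force: [0.7, 0.2, -0.4]
opening: 0.0186
grip_force: 0.0
```

Run:
```python
from g import *
a,d=read_camera("scene"); cv2.imwrite("pics/s2.png",cv2.resize(a[170:320,180:360],None,fx=4,fy=4,interpolation=cv2.INTER_CUBIC)); print(gf())
```

```text
(array([ 1.00e-01, -4.44e+01,  1.96e+01,  1.80e+02]), array([ 0.4, -0.2,  0.3]))
```

View pics/s2.png

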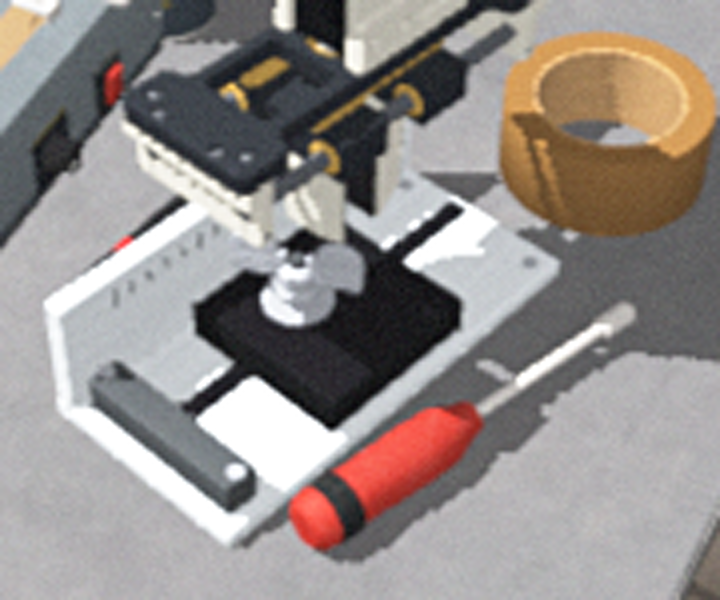

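Run:
```python
from g import *
o=robot.observe();p=o["tool_pos"];x,y,a,s=r.x;ey=np.array([-np.sin(a),np.cos(a),0])
P=[p,p+ey*.0282,p-ey*.0282,p+[0,0,.06]]
P+=list(pts([x,y,a,s])[4:])+list(pts([x,y,a,0])[4:])
print(((proj("scene",P)-[180,170]+.5)*4).round())
# depth-derived points on scene: block top, plate, tape top
_,d=read_camera("scene")
c=get_calibration("scene");R=cv2.Rodrigues(np.array(c["rvec"],float))[0];t=np.array(c["tvec"],float).ravel()
for nm,q in dict(block=(340,370),plate=(290,420),fence=(180,240),driver=(350,480),fing=(230,210),fing2=(315,210)).items():
    u=np.array(q)/4+[180,170]; oo,dd=ray("scene",[u]); z=d[int(u[1]),int(u[0])]; print(nm,oo+dd[0]*z)
```

```text
Traceback (most recent call last):
NameError: name 'pts' is not defined
```

Run:
```python
from g import *
from fit import pts
o=robot.observe();p=o["tool_pos"];x,y,a,s=r.x;ey=np.array([-np.sin(a),np.cos(a),0])
P=[p,p+ey*.0282,p-ey*.0282,p+[0,0,.06]]
P+=list(pts([x,y,a,s])[4:])+list(pts([x,y,a,0])[4:])
print(((proj("scene",P)-[180,170]+.5)*4).round().tolist())
_,d=read_camera("scene")
for nm,q in dict(block=(340,370),plate=(290,420),fence=(180,240),driver=(350,480),fing=(230,210),fing2=(315,210),tape=(525,80)).items():
    u=np.array(q)/4+[180,170]; oo,dd=ray("scene",[u]); z=d[int(u[1]),int(u[0])]; print(nm,oo+dd[0]*z)
```

```text
[[342.0, 276.0], [301.0, 307.0], [382.0, 246.0], [343.0, 183.0], [332.0, 400.0], [463.0, 295.0], [325.0, 205.0], [193.0, 299.0], [259.0, 459.0], [399.0, 347.0], [260.0, 251.0], [119.0, 351.0]]
block [ 0.50736371 -0.15111925  0.02970396]
plate [ 0.52162297 -0.13083665  0.00866131]
fence [ 0.59375985 -0.15884729  0.06299987]
driver [ 0.47522274 -0.10120376  0.02721953]
fing [ 0.54293332 -0.12351976  0.13382647]
fing2 [ 0.5383579  -0.18441516  0.08562633]
tape [ 0.5111072  -0.35499356  0.04864735]
```

Run:
```python
from g import *
a,d=read_camera("scene"); cr=a[195:265,225:305]; g=np.clip((cr/255.)**.5*255,0,255).astype(np.uint8)
cv2.imwrite("pics/s3.png",cv2.resize(g,None,fx=8,fy=8,interpolation=cv2.INTER_CUBIC))
v,u=np.mgrid[215:256:4,236:292:5]; oo,dd=ray("scene",np.c_[u.ravel(),v.ravel()]); P=oo+dd*d[v,u].reshape(-1,1)
x,y,an,s=r.x;c,n=np.cos(an),np.sin(an);D=P[:,:2]-[x,y]
G=np.c_[c*D[:,0]+n*D[:,1],-n*D[:,0]+c*D[:,1],P[:,2]]*1000
G=G.round().astype(int).reshape(*u.shape,3)
for i,row in enumerate(G): print(v[i,0],' '.join("%d,%d,%d"%tuple(q) for q in row))
print(gf())
```

```text
215 -27,50,159 -36,48,164 -38,39,159 -30,21,142 -31,11,136 -12,-21,104 -12,-33,96 -6,-54,78 -11,-61,77 29,-122,11 21,-129,12 22,-146,0
219 -18,42,140 -34,47,154 -39,41,153 35,-42,49 -4,-17,91 -13,-20,95 -10,-35,83 -5,-55,67 -415,396,632 22,-114,9 14,-121,10 8,-129,9
223 -17,42,130 -29,42,139 -39,41,144 37,-44,37 -1,-19,78 -12,-21,84 -11,-35,75 27,-90,11 20,-97,11 14,-106,10 8,-114,8 -1,-119,11
227 37,-5,53 -27,41,128 -38,40,134 36,-43,27 26,-47,31 -13,-20,76 -10,-36,62 21,-84,9 12,-89,11 6,-97,10 -1,-104,9 -7,-112,8
231 36,-4,44 18,1,60 10,-5,61 28,-34,28 20,-40,30 -14,-19,67 -21,-25,68 0,-60,29 6,-82,9 -3,-86,12 -8,-95,10 -15,-102,9
235 37,-4,33 19,0,48 11,-5,50 2,-9,54 -5,-15,55 -15,-17,59 -22,-23,60 -27,-31,58 -13,-60,27 -21,-65,29 -15,-87,9 -23,-94,9
239 35,-2,25 24,-4,31 18,-12,30 -3,-4,50 -9,-11,50 -15,-18,48 -24,-21,52 -16,-44,30 -22,-51,29 -28,-58,29 -35,-65,28 -31,-85,11
243 25,8,29 18,1,29 10,-4,31 -3,-4,40 -10,-10,40 -9,-24,29 -16,-30,30 -23,-36,30 -29,-43,29 -36,-50,29 -42,-57,28 -48,-64,28
247 17,16,30 11,8,28 5,2,28 -3,-4,30 -10,-9,31 -17,-15,31 -23,-23,29 -29,-29,29 -37,-35,30 -43,-41,30 -51,-47,31 -56,-55,29
251 10,22,29 5,14,27 -3,9,29 -10,3,29 -15,-4,28 -23,-9,29 -30,-16,29 -36,-22,29 -42,-29,29 -50,-34,30 -56,-41,29 -57,-54,20
255 9,24,21 -3,22,28 -10,16,29 -17,10,29 -24,5,31 -29,-3,28 -37,-8,30 -43,-15,29 -50,-20,31 -56,-28,29 -58,-38,22 -57,-55,8
(array([ 1.00e-01, -4.45e+01,  1.96e+01,  1.80e+02]), array([-0.1, -0.4, -0.3]))
```

View pics/s3.png

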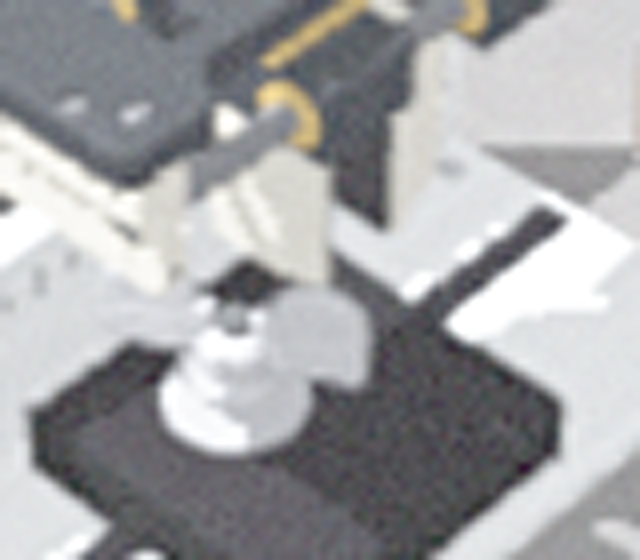

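The scene view shows the block still at its start position. The finger ends are about 65 mm up, although z reads 20 mm, so the reported height doesn't match what the camera sees. I'll back off and measure the finger ends in the clear.

>>> send_rows(plan=[[[0,0,-0.5],[0,0,0]],[[0,-0.2,-0.3],[0,0,0]],[[0,-0.4,0],[0,0,0]],[[0,-0.4,0],[0,0,0]],[[0,-0.4,0],[0,0,0]],[[0,-0.4,0],[0,0,0]],[[0,-0.4,0],[0,0,0]],[[0,-0.3,0],[0,0,0]],[[0,0,0],[0,0,0]],[[0,0,0],[0,0,0]]])

```text
time: 9.05
tool_pos: [0.5246, -0.2725, 0.0395]
tool_rot: [3.141, -0.0, 2.882]
contact_force: [-0.6, 0.6, 1.1]
opening: 0.0179
grip_force: 0.0
```

```bash
cat > cloud.py <<'E'
from g import *
def cloud(name,win):
    a,d=read_camera(name); u0,u1,v0,v1=win
    v,u=np.mgrid[v0:v1,u0:u1]; oo,dd=ray(name,np.c_[u.ravel(),v.ravel()]); P=oo+dd*d[v,u].reshape(-1,1)
    x,y,an,s=r.x;c,n=np.cos(an),np.sin(an);D=P[:,:2]-[x,y]
    return a,np.c_[c*D[:,0]+n*D[:,1],-n*D[:,0]+c*D[:,1],P[:,2]]*1000,np.c_[u.ravel(),v.ravel()]
E
python3 - <<'E'
from cloud import *
a,G,U=cloud("scene",(200,400,150,300)); T,_=gf(); print(T)
cv2.imwrite("pics/s4.png",cv2.resize(a[150:300,200:400],None,fx=4,fy=4,interpolation=cv2.INTER_CUBIC))
for lo,hi in((T[1]+5,T[1]+35),(T[1]-35,T[1]-5)):
    m=(abs(G[:,0]-T[0])<14)&(G[:,1]>lo)&(G[:,1]<hi)&(G[:,2]>34)&(G[:,2]<140)
    print(m.sum(),np.percentile(G[m],[0,2,10,50,90,100],axis=0).round(0).tolist())
E
```

```text
[ 1.000e-01 -1.067e+02  3.960e+01  1.800e+02]
192 [[-14.0, -97.0, 80.0], [-13.0, -96.0, 83.0], [-13.0, -93.0, 91.0], [-11.0, -82.0, 106.0], [2.0, -80.0, 123.0], [8.0, -77.0, 130.0]]
173 [[-14.0, -136.0, 79.0], [-13.0, -134.0, 80.0], [-13.0, -132.0, 83.0], [-11.0, -119.0, 97.0], [-1.0, -116.0, 116.0], [5.0, -115.0, 132.0]]
```

View pics/s4.png

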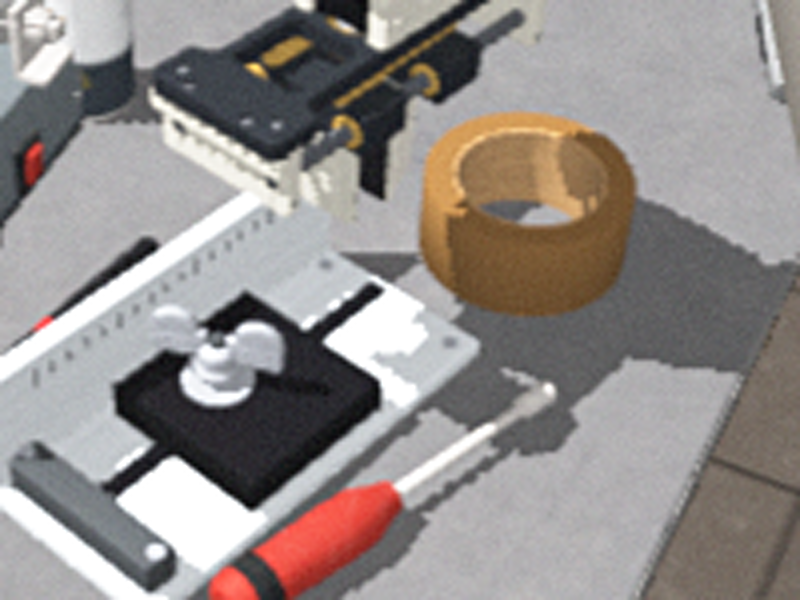

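>>> send_rows(plan=[[[0,0,0.2],[0,0,0]],[[0,0,0.4],[0,0,0]],[[0,0,0.4],[0,0,0]],[[0,0,0.4],[0,0,0]],[[0,0,0.2],[0,0,0]],[[0,0,0.2],[0,0,0]],[[0,0,0],[0,0,0]],[[0,0,0],[0,0,0]],[[0,0,0],[0,0,0]],[[0,0,0],[0,0,0]]])

```text
time: 10.35
tool_pos: [0.5247, -0.2728, -0.0052]
tool_rot: [-3.142, 0.0, 2.882]
contact_force: [0.1, 0.4, 0.8]
opening: 0.0181
grip_force: 0.0
```

```bash
cat > tip.py <<'E'
from cloud import *
a,G,U=cloud("scene",(200,400,150,300)); T,F=gf(); print(T,F)
for lo,hi in((T[1]+5,T[1]+35),(T[1]-35,T[1]-5)):
    m=(abs(G[:,0]-T[0]+10)<3)&(G[:,1]>lo)&(G[:,1]<hi)&(G[:,2]>13)&(G[:,2]<140)
    print(m.sum(),np.percentile(G[m],[0,5,10,50,100],axis=0).round(0).tolist())
cv2.imwrite("pics/last.png",cv2.resize(a[150:300,200:400],None,fx=4,fy=4,interpolation=cv2.INTER_CUBIC))
E
python3 tip.py
```

```text
[   0.3 -107.1   -5.2  180. ] [ 0.  -0.1  0.4]
106 [[-13.0, -97.0, 34.0], [-13.0, -95.0, 41.0], [-12.0, -94.0, 45.0], [-11.0, -85.0, 65.0], [-7.0, -79.0, 140.0]]
99 [[-13.0, -135.0, 35.0], [-12.0, -134.0, 39.0], [-12.0, -132.0, 41.0], [-11.0, -122.0, 56.0], [-7.0, -115.0, 109.0]]
```

View pics/last.png

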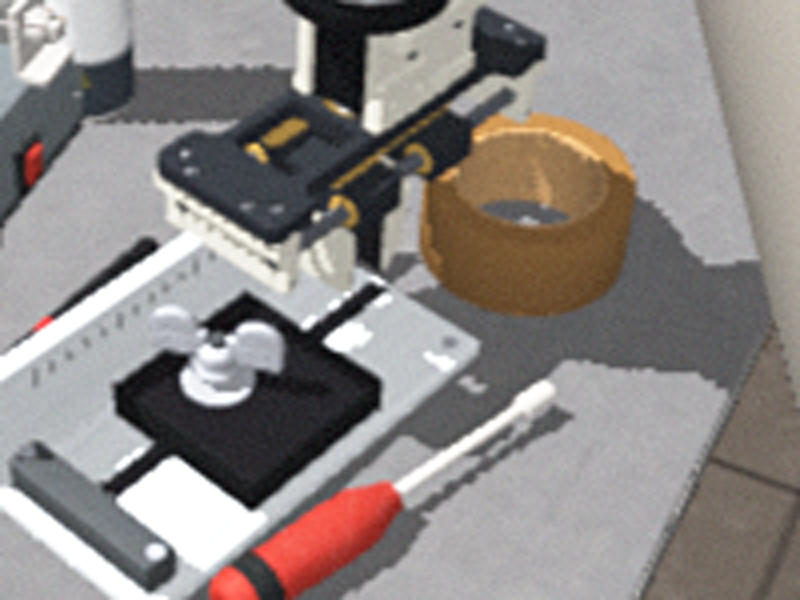

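The picture shows the fingertips hovering at about 37 mm, with the nut undisturbed at about (215,370) in the crop. True z is therefore about 42 mm above the reported value. I'll go down to a reported −22 mm and push.

>>> send_rows(plan=[[[0,0,0.3],[0,0,0]],[[0,0,0.3],[0,0,0]],[[0,0,0.08],[0,0,0]],[[0,0.2,0],[0,0,0]],[[0,0.2,0],[0,0,0]],[[0,0.2,0],[0,0,0]],[[0,0.1,0],[0,0,0]],[[0,0.1,0],[0,0,0]],[[0,0.1,0],[0,0,0]],[[0,0.1,0],[0,0,0]]])

```text
time: 11.65
tool_pos: [0.5309, -0.2499, -0.022]
tool_rot: [-3.14, 0.001, 2.883]
contact_force: [-3.4, -6.0, 1.2]
opening: 0.0182
grip_force: 2.5
```

```bash
python3 g.py
```

```text
(array([  0.4, -83.4, -22. , 180. ]), array([-3.4, -6. ,  1.2]))
```

>>> send_rows(plan=[[[0,0.15,0],[0,0,0]],[[0,0.15,0],[0,0,0]],[[0,0.15,0],[0,0,0]],[[0,0.15,0],[0,0,0]],[[0,0.15,0],[0,0,0]],[[0,0.15,0],[0,0,0]],[[0,0.12,0],[0,0,0]],[[0,0.1,0],[0,0,0]],[[0,0.08,0],[0,0,0]],[[0,0.04,0],[0,0,0]]])

```text
time: 12.9
tool_pos: [0.5388, -0.2199, -0.022]
tool_rot: [-3.14, 0.001, 2.883]
contact_force: [-3.7, -6.3, 1.0]
opening: 0.0182
grip_force: 2.5
```

```bash
python3 g.py
```

```text
(array([  0.3, -52.3, -22. , 180. ]), array([-3.7, -6.3,  1. ]))
```

Still about 7 N, so it isn't home yet. I'll continue in millimetre steps.

>>> send_rows(plan=[[[0,0.04,0],[0,0,0]],[[0,0.04,0],[0,0,0]],[[0,0.04,0],[0,0,0]],[[0,0.02,0],[0,0,0]],[[0,0.02,0],[0,0,0]],[[0,0,0],[0,0,0]],[[0,0,0],[0,0,0]],[[0,0,0],[0,0,0]],[[0,0,0],[0,0,0]],[[0,0,0],[0,0,0]]])

```text
time: 14.15
tool_pos: [0.5398, -0.216, -0.022]
tool_rot: [-3.14, 0.0, 2.883]
contact_force: [-2.7, -5.0, 1.5]
opening: 0.0184
grip_force: 2.4
```

```bash
python3 g.py
```

```text
(array([  0.3, -48.3, -22. , 180. ]), array([-2.7, -5. ,  1.5]))
```

>>> send_rows(plan=[[[0,0.04,0],[0,0,0]],[[0,0.04,0],[0,0,0]],[[0,0.04,0],[0,0,0]],[[0,0.04,0],[0,0,0]],[[0,0,0],[0,0,0]],[[0,0,0],[0,0,0]],[[0,0,0],[0,0,0]],[[0,0,0],[0,0,0]],[[0,0,0],[0,0,0]],[[0,0,0],[0,0,0]]])

```text
time: 15.4
tool_pos: [0.5407, -0.2126, -0.0219]
tool_rot: [-3.139, 0.001, 2.883]
contact_force: [-3.4, -7.1, 1.9]
opening: 0.0181
grip_force: 3.1
```

```bash
python3 g.py
python3 - <<'E'
from cloud import *
a,G,U=cloud("scene",(200,330,180,300))
cv2.imwrite("pics/home.png",cv2.resize(a[190:300,200:310],None,fx=6,fy=5,interpolation=cv2.INTER_CUBIC))
E
```

```text
(array([  0.4, -44.7, -21.9, 180. ]), array([-3.4, -7.1,  1.9]))
```

```bash
cat > gap.py <<'E'
from cloud import *
for nm,win in(("scene",(200,330,190,320)),("top",(180,340,150,290))):
    a,G,U=cloud(nm,win); g=a[U[:,1],U[:,0]].mean(1)
    m=(G[:,0]>-48)&(G[:,0]<-25)&(G[:,1]>-40)&(G[:,1]<95)
    print(nm,[(y,int(np.median(G[k,2])),int(np.median(g[k]))) for y in range(-36,95,4) if (k:=m&(abs(G[:,1]-y)<2)).sum()>2])
E
python3 gap.py
```

```text
scene [(-36, 121, 179), (-32, 117, 127), (-28, 118, 54), (-24, 105, 36), (-20, 103, 39), (-16, 94, 35), (-12, 95, 34), (-8, 94, 33), (-4, 97, 41), (0, 30, 28), (4, 31, 29), (8, 30, 28), (12, 30, 29), (16, 38, 37), (20, 54, 79), (24, 55, 64), (28, 98, 56), (32, 115, 44), (36, 96, 50), (40, 93, 158), (44, 92, 56), (48, 112, 60), (52, 29, 42), (56, 29, 42), (60, 28, 43), (64, 29, 41), (68, 29, 56), (72, 29, 125), (76, 29, 127), (80, 29, 128), (84, 26, 127), (88, 14, 137), (92, 5, 252)]
top [(-36, 346, 74), (-32, 347, 77), (-28, 348, 75), (-24, 350, 74), (-20, 344, 68), (-16, 346, 66), (-12, 345, 64), (-8, 341, 65), (-4, 347, 66), (0, 344, 64), (4, 367, 38), (8, 373, 61), (12, 385, 89), (16, 389, 118), (20, 389, 132), (24, 391, 133), (28, 390, 110)]
```

>>> send_rows(plan=[[[0,0.03,0],[0,0,0]],[[0,0.03,0],[0,0,0]],[[0,0.03,0],[0,0,0]],[[0,0,0],[0,0,0]],[[0,0,0],[0,0,0]],[[0,0,0],[0,0,0]],[[0,0,0],[0,0,0]],[[0,0,0],[0,0,0]],[[0,0,0],[0,0,0]],[[0,0,0],[0,0,0]]])

```text
time: 16.8
tool_pos: [0.5411, -0.2121, -0.0216]
tool_rot: [-3.137, 0.001, 2.883]
contact_force: [-5.4, -13.6, 2.4]
opening: 0.0187
grip_force: 5.9
```

```bash
python3 g.py
```

```text
(array([  0.6, -44.2, -21.6, 180. ]), array([ -5.4, -13.6,   2.4]))
```

>>> send_rows(plan=[[[0,-0.2,0],[0,0,0]],[[0,-0.4,0],[0,0,0]],[[0,-0.2,-0.6],[0,0,0]],[[0,-0.6,-1],[0,0,0]],[[0,-1,-1],[0,0,0]],[[0,-0.6,-0.6],[0,0,0]],[[0,0,-0.2],[0,0,0]],[[0,0,0],[0,0,0]],[[0,0,0],[0,0,0]],[[0,0,0],[0,0,0]]])

```text
time: 18.05
tool_pos: [0.5221, -0.2804, 0.0618]
tool_rot: [3.141, -0.001, 2.883]
contact_force: [-0.1, -0.1, -0.2]
opening: 0.0183
grip_force: 0.0
```

```bash
cat > nut.py <<'E'
from cloud import *
print(gf()); N=np.array([0,32.])
for nm,win in(("scene",(200,330,190,320)),("top",(180,340,150,290))):
    a,G,U=cloud(nm,win); g=a[U[:,1],U[:,0]].mean(1)
    m=(np.hypot(G[:,0],G[:,1]-34)<40)&(G[:,0]<34)&(G[:,2]>48)&(G[:,2]<73)
    if m.sum()>20:
        q=G[m]; e=cv2.fitLine(q[:,:2].astype(np.float32),cv2.DIST_HUBER,0,.01,.01).ravel()
        al=q[:,:2]@e[:2]; mid=(np.percentile(al,1)+np.percentile(al,99))/2; c=e[2:]+(mid-e[2:]@e[:2])*e[:2]
        print(nm,"n",m.sum(),"mid",c.round(1),"len",np.ptp(np.percentile(al,[1,99])).round(1),"ang",np.degrees(np.arctan2(e[1],e[0])).round(1),"top z",np.percentile(q[:,2],[90,98]).round(1))
    for lab,lo,hi in(("x=-52..-35",-50,-38),):
        k=(G[:,0]>lo)&(G[:,0]<hi)&(G[:,2]>26)&(G[:,2]<34)&(G[:,1]>-40)&(G[:,1]<100)
        if k.sum()>20:
            d=k&(g<80); l=k&(g>100); print(nm,lab,"dark y",np.percentile(G[d,1],[1,99]).round(1),"endblk y",np.percentile(G[l,1],[2,98]).round(1) if l.sum() else None)
E
python3 nut.py
python3 - <<'E'
import sys;sys.path.insert(0,'.')
E
```

```text
(array([  -0.3, -115.1,   61.8,  180. ]), array([-0.1, -0.1, -0.2]))
scene n 305 mid [-3.5 34. ] len 61.6 ang 28.4 top z [67.2 68.4]
scene x=-52..-35 dark y [-16.9  68. ] endblk y [-20.4  86.1]
top n 33 mid [-2.9 30.5] len 15.5 ang -73.4 top z [57.1 58.9]
```

>>> send_rows(plan=[[[-0.45,0.6,0],[0,0,0]],[[0,1,0],[0,0,0]],[[0,1,0],[0,0,0]],[[0,1,0],[0,0,0]],[[0,0.78,0],[0,0,0]],[[0,0,0.5],[0,0,0]],[[0,0,0.6],[0,0,0]],[[0,0,0.6],[0,0,0]],[[0,0,0.4],[0,0,0]],[[0,0,0.17],[0,0,0]]])

```text
time: 19.4
tool_pos: [0.5607, -0.1785, 0.0048]
tool_rot: [3.141, -0.001, 2.882]
contact_force: [-0.5, -0.1, -0.4]
opening: 0.0185
grip_force: 0.0
```

```bash
python3 g.py; python3 -c "
import numpy as np
for p in (6,10): 
  f=np.radians(p); c=np.array([12.5,40.7]); R=np.array([[np.cos(f),-np.sin(f)],[np.sin(f),np.cos(f)]]); print(p,(c-R@c)/25,p/90)"
```

```text
(array([ 11. ,  -6.7,   4.8, 179.9]), array([-0.5, -0.1, -0.4]))
6 [ 0.17291139 -0.04334588] 0.06666666666666667
10 [ 0.29029536 -0.06209111] 0.1111111111111111
```

>>> send_rows(plan=[[[0.261,-0.058,0],[0,0,0.1]],[[0.261,-0.058,0],[0,0,0.1]],[[0.261,-0.058,0],[0,0,0.1]],[[0.261,-0.058,0],[0,0,0.1]],[[0.261,-0.058,0],[0,0,0.1]],[[0.261,-0.058,0],[0,0,0.1]],[[0.261,-0.058,0],[0,0,0.1]],[[0.261,-0.058,0],[0,0,0.1]],[[0.261,-0.058,0],[0,0,0.1]],[[0.261,-0.058,0],[0,0,0.1]]])

```text
time: 20.65
tool_pos: [0.5179, -0.1385, 0.0063]
tool_rot: [3.139, 0.001, 1.306]
contact_force: [0.8, -4.2, -1.6]
opening: 0.0185
grip_force: 1.7
```

```bash
python3 nut.py
```

```text
(array([-40.7,  21. ,   6.3,  89.7]), array([ 0.8, -4.2, -1.6]))
scene n 312 mid [-3.  33.3] len 61.5 ang -3.7 top z [67.9 71.3]
scene x=-52..-35 dark y [21.6 68.4] endblk y [19.2 86.5]
top x=-52..-35 dark y [-20.8   7.3] endblk y None
```

>>> send_rows(plan=[[[0.261,-0.058,0],[0,0,0.1]],[[0.261,-0.058,0],[0,0,0.1]],[[0.261,-0.058,0],[0,0,0.1]],[[0.261,-0.058,0],[0,0,0.1]],[[0.261,-0.058,0],[0,0,0.1]],[[0.261,-0.058,0],[0,0,0.1]],[[0.261,-0.058,0],[0,0,0.1]],[[0.261,-0.058,0],[0,0,0.1]],[[0.261,-0.058,0],[0,0,0.1]],[[0.261,-0.058,0],[0,0,0.1]]])

```text
time: 22.0
tool_pos: [0.557, -0.0931, 0.0055]
tool_rot: [-3.142, 0.003, -0.261]
contact_force: [-2.8, -0.5, -0.6]
opening: 0.0186
grip_force: 1.2
```

```bash
python3 nut.py
```

```text
(array([-14.5,  74.9,   5.5,  -0.1]), array([-2.8, -0.5, -0.6]))
scene n 122 mid [-15.9  42.5] len 49.2 ang -66.4 top z [69.3 71.6]
scene x=-52..-35 dark y [-16.3  86.2] endblk y [-20.6  65.5]
top n 54 mid [-1.9 36.1] len 15.3 ang -86.2 top z [60.8 62.8]
top x=-52..-35 dark y [-19.8  83.4] endblk y None
```

>>> send_rows(plan=[[[-0.275,0.112,-0.9],[0,0,-0.111]],[[-0.275,0.112,-0.9],[0,0,-0.111]],[[-0.275,0.112,0],[0,0,-0.111]],[[-0.275,0.112,0],[0,0,-0.111]],[[-0.275,0.112,0],[0,0,-0.111]],[[-0.275,0.112,0],[0,0,-0.111]],[[-0.275,0.112,0],[0,0,-0.111]],[[-0.275,0.112,0],[0,0,-0.111]],[[-0.275,0.112,0],[0,0,-0.111]],[[-0.275,0.112,0],[0,0,-0.111]]])

```text
time: 23.35
tool_pos: [0.5182, -0.1451, 0.0511]
tool_rot: [3.141, -0.0, 1.496]
contact_force: [-0.6, 0.1, 0.2]
opening: 0.0179
grip_force: 0.0
```

>>> send_rows(plan=[[[-0.275,0.112,0],[0,0,-0.111]],[[-0.275,0.112,0],[0,0,-0.111]],[[-0.275,0.112,0],[0,0,-0.111]],[[-0.275,0.112,0],[0,0,-0.111]],[[-0.275,0.112,0],[0,0,-0.111]],[[-0.275,0.112,0],[0,0,-0.111]],[[-0.275,0.112,0],[0,0,-0.111]],[[-0.275,0.112,0],[0,0,-0.111]],[[-0.24,0,0.2],[0,0,0]],[[0,0,0],[0,0,0]]])

```text
time: 24.6
tool_pos: [0.567, -0.1799, 0.0453]
tool_rot: [3.141, -0.001, 2.878]
contact_force: [1.1, 0.2, 0.7]
opening: 0.0184
grip_force: 0.0
```

```bash
python3 nut.py
```

```text
(array([ 17.4,  -6.4,  45.3, 179.8]), array([1.1, 0.2, 0.7]))
scene n 249 mid [-3.8 33.8] len 60.9 ang 85.6 top z [65.7 67.1]
scene x=-52..-35 dark y [-18.4  67.8] endblk y [-19.4  86.6]
top n 26 mid [-3.   4.3] len 9.0 ang -71.0 top z [65.5 67. ]
top x=-52..-35 dark y [-20.1  25.9] endblk y None
```

>>> send_rows(plan=[[[0,0,0.5],[0,0,0]],[[0,0,0.6],[0,0,0]],[[0,0,0.4],[0,0,0]],[[0.12,0,0.1],[0,0,0]],[[0.12,0,0],[0,0,0]],[[0.261,-0.058,0],[0,0,0.1]],[[0.261,-0.058,0],[0,0,0.1]],[[0.261,-0.058,0],[0,0,0.1]],[[0.261,-0.058,0],[0,0,0.1]],[[0.261,-0.058,0],[0,0,0.1]]])

```text
time: 25.95
tool_pos: [0.5319, -0.168, 0.0066]
tool_rot: [3.14, 0.003, 2.088]
contact_force: [3.5, -2.0, -2.3]
opening: 0.0183
grip_force: 1.9
```

>>> send_rows(plan=[[[0.261,-0.058,0],[0,0,0.1]],[[0.261,-0.058,0],[0,0,0.1]],[[0.261,-0.058,0],[0,0,0.1]],[[0.261,-0.058,0],[0,0,0.1]],[[0.261,-0.058,0],[0,0,0.1]],[[0.261,-0.058,0],[0,0,0.1]],[[0.261,-0.058,0],[0,0,0.1]],[[0.261,-0.058,0],[0,0,0.1]],[[0.261,-0.058,0],[0,0,0.1]],[[0.261,-0.058,0],[0,0,0.1]]])

```text
time: 27.2
tool_pos: [0.5285, -0.1073, 0.0064]
tool_rot: [3.141, 0.0, 0.518]
contact_force: [-1.7, -1.9, -0.8]
opening: 0.0187
grip_force: 1.4
```

```bash
python3 nut.py
```

```text
(array([-38.4,  53.9,   6.4,  44.5]), array([-1.7, -1.9, -0.8]))
scene x=-52..-35 dark y [-18.    4.5] endblk y [-19.6  87.2]
top n 59 mid [ 4.1 23.4] len 26.4 ang -54.9 top z [63.5 65.1]
top x=-52..-35 dark y [-20.3  58.8] endblk y None
```

>>> send_rows(plan=[[[0.261,-0.058,0],[0,0,0.1]],[[0.261,-0.058,0],[0,0,0.1]],[[0.261,-0.058,0],[0,0,0.1]],[[0.261,-0.058,0],[0,0,0.1]],[[0.087,-0.02,0],[0,0,0.033]],[[0.087,-0.02,0],[0,0,0.033]],[[0.087,-0.02,0],[0,0,0.033]],[[0.087,-0.02,0],[0,0,0.033]],[[0,0,0],[0,0,0]],[[0,0,0],[0,0,0]]])

```text
time: 28.55
tool_pos: [0.5601, -0.0934, 0.0058]
tool_rot: [-3.141, 0.001, -0.31]
contact_force: [-3.0, 1.3, -0.9]
opening: 0.0182
grip_force: 1.4
```

```bash
python3 nut.py
```

```text
(array([-11.5,  75.4,   5.8,  -2.9]), array([-3. ,  1.3, -0.9]))
scene n 156 mid [-13.4  36.2] len 64.4 ang -74.1 top z [69.7 72. ]
scene x=-52..-35 dark y [-15.9  85.9] endblk y [-19.6 -17.4]
top n 38 mid [-1.1 36.6] len 15.7 ang -86.9 top z [59.4 61.5]
top x=-52..-35 dark y [-20.4  83.5] endblk y None
```

>>> send_rows(plan=[[[-0.275,0.112,-0.9],[0,0,-0.111]],[[-0.275,0.112,-0.9],[0,0,-0.111]],[[-0.275,0.112,0],[0,0,-0.111]],[[-0.275,0.112,0],[0,0,-0.111]],[[-0.275,0.112,0],[0,0,-0.111]],[[-0.275,0.112,0],[0,0,-0.111]],[[-0.275,0.112,0],[0,0,-0.111]],[[-0.275,0.112,0],[0,0,-0.111]],[[-0.275,0.112,0],[0,0,-0.111]],[[-0.275,0.112,0],[0,0,-0.111]]])

```text
time: 29.9
tool_pos: [0.5189, -0.1437, 0.0513]
tool_rot: [3.139, 0.001, 1.438]
contact_force: [-0.2, -0.3, -0.9]
opening: 0.0185
grip_force: 0.0
```

>>> send_rows(plan=[[[-0.275,0.112,0],[0,0,-0.111]],[[-0.275,0.112,0],[0,0,-0.111]],[[-0.275,0.112,0],[0,0,-0.111]],[[-0.275,0.112,0],[0,0,-0.111]],[[-0.275,0.112,0],[0,0,-0.111]],[[-0.275,0.112,0],[0,0,-0.111]],[[-0.275,0.112,0],[0,0,-0.111]],[[-0.275,0.112,0],[0,0,-0.111]],[[-0.26,0,0.2],[0,0,0]],[[0,0,0],[0,0,0]]])

```text
time: 31.15
tool_pos: [0.5658, -0.181, 0.0454]
tool_rot: [3.142, 0.0, 2.823]
contact_force: [0.0, -0.1, 0.5]
opening: 0.0183
grip_force: 0.0
```

```bash
python3 nut.py
```

```text
(array([ 16.5,  -7.8,  45.4, 176.6]), array([ 0. , -0.1,  0.5]))
scene n 220 mid [-3.7 33.7] len 60.8 ang 82.3 top z [63.5 65. ]
scene x=-52..-35 dark y [-17.8  67.6] endblk y [-5.2 86.5]
top x=-52..-35 dark y [-20.8  23.7] endblk y None
```

>>> send_rows(plan=[[[0,0,0.5],[0,0,0]],[[0,0,0.6],[0,0,0]],[[0,0,0.4],[0,0,0]],[[0.12,0,0.1],[0,0,0]],[[0.14,0,0],[0,0,0]],[[0.261,-0.058,0],[0,0,0.1]],[[0.261,-0.058,0],[0,0,0.1]],[[0.261,-0.058,0],[0,0,0.1]],[[0.261,-0.058,0],[0,0,0.1]],[[0.261,-0.058,0],[0,0,0.1]]])

```text
time: 32.5
tool_pos: [0.5304, -0.1668, 0.0066]
tool_rot: [3.14, 0.003, 2.035]
contact_force: [2.3, -2.8, -1.8]
opening: 0.0185
grip_force: 1.9
```

>>> send_rows(plan=[[[0.261,-0.058,0],[0,0,0.1]],[[0.261,-0.058,0],[0,0,0.1]],[[0.261,-0.058,0],[0,0,0.1]],[[0.261,-0.058,0],[0,0,0.1]],[[0.261,-0.058,0],[0,0,0.1]],[[0.261,-0.058,0],[0,0,0.1]],[[0.261,-0.058,0],[0,0,0.1]],[[0.261,-0.058,0],[0,0,0.1]],[[0.261,-0.058,0],[0,0,0.1]],[[0.261,-0.058,0],[0,0,0.1]]])

```text
time: 33.75
tool_pos: [0.5304, -0.106, 0.0064]
tool_rot: [3.141, 0.0, 0.464]
contact_force: [-1.3, -2.8, 0.3]
opening: 0.0185
grip_force: 1.4
```

>>> send_rows(plan=[[[0.261,-0.058,0],[0,0,0.1]],[[0.261,-0.058,0],[0,0,0.1]],[[0.261,-0.058,0],[0,0,0.1]],[[0.087,-0.02,0],[0,0,0.033]],[[0.087,-0.02,0],[0,0,0.033]],[[0.087,-0.02,0],[0,0,0.033]],[[0.087,-0.02,0],[0,0,0.033]],[[0,0,0],[0,0,0]],[[0,0,0],[0,0,0]],[[0,0,0],[0,0,0]]])

```text
time: 35.0
tool_pos: [0.5558, -0.094, 0.0059]
tool_rot: [-3.141, 0.001, -0.208]
contact_force: [-5.3, 0.1, 1.8]
opening: 0.0187
grip_force: 2.7
```

```bash
python3 g.py
```

```text
(array([-15.5,  73.7,   5.9,   2.9]), array([-5.3,  0.1,  1.8]))
```

>>> send_rows(plan=[[[0.06,-0.01,0],[0,0,0.02]],[[0.04,0,0],[0,0,0.01]],[[0.04,0,0],[0,0,0]],[[0.04,0,0],[0,0,0]],[[0,0,0],[0,0,0]],[[0,0,0],[0,0,0]],[[0,0,0],[0,0,0]],[[0,0,0],[0,0,0]],[[0,0,0],[0,0,0]],[[0,0,0],[0,0,0]]])

```text
time: 36.25
tool_pos: [0.5573, -0.0937, 0.0056]
tool_rot: [-3.141, 0.008, -0.256]
contact_force: [-13.9, 2.4, 8.5]
opening: 0.0184
grip_force: 7.2
```

```bash
python3 g.py
```

```text
(array([-14.1,  74.4,   5.6,   0.2]), array([-13.9,   2.4,   8.5]))
```

>>> send_rows(plan=[[[-0.15,0,0],[0,0,0]],[[-0.25,0,0],[0,0,0]],[[0,0,-0.8],[0,0,0]],[[0,0,-1],[0,0,0]],[[0,0,-1],[0,0,0]],[[-1,0,-1],[0,0,0]],[[-1,0,-1],[0,0,0]],[[-1,0,-0.5],[0,0,0]],[[-1,0,0],[0,0,0]],[[-1,0,0],[0,0,0]]])

```text
time: 37.5
tool_pos: [0.4306, -0.0608, 0.1389]
tool_rot: [-3.142, -0.003, -0.256]
contact_force: [-0.4, -0.3, 0.8]
opening: 0.0184
grip_force: 0.0
```

```bash
python3 nut.py
python3 - <<'E'
from h import *
s=read_camera("scene")[0][170:320,180:360]; t=read_camera("top")[0][140:290,180:390]
f=lambda i:cv2.resize(i,None,fx=3.7,fy=3.7,interpolation=cv2.INTER_CUBIC)[:,:]
S=cv2.resize(s,(400,333),interpolation=cv2.INTER_CUBIC);T=cv2.resize(t,(400,333),interpolation=cv2.INTER_CUBIC)
cv2.imwrite("pics/fin.png",np.hstack([S,T]))
E
```

```text
(array([-145. ,   73.7,  138.9,    0.2]), array([-0.4, -0.3,  0.8]))
scene n 66 mid [-3.4 54.4] len 19.1 ang 87.5 top z [61.2 62.5]
scene x=-52..-35 dark y [-5.9 68.5] endblk y [-8.7 87. ]
top n 128 mid [-1.9 30.5] len 59.1 ang -89.8 top z [61.6 62.8]
top x=-52..-35 dark y [-20.1  67.8] endblk y [74.9 84.5]
```

View pics/fin.png

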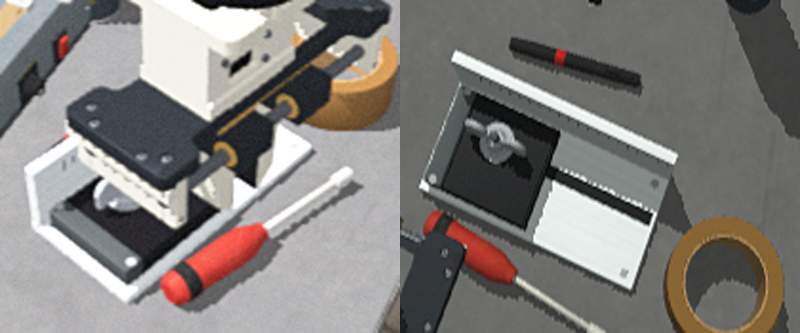

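The top view (right half) shows the block against the end block at about (450,160) and the wings along the rail at (497,140). Their tops are at 63 mm, the fully tight height. The tape, driver and marker look untouched.

```bash
python3 -c "
from cell import robot
print(robot.hand_in())"
```

```text
the job is handed in; nothing more can be done
None
```

I pushed the stop block home against the end block, then spun the wing nut fully tight in three single-finger strokes, with nothing grasped and the tape roll, nut driver and marker left in place; handed in at about 38 s.

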